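Tighten the denture flask in the ratchet press

ROBOT

A 7-joint arm with a two-finger parallel gripper is mounted at the origin on the work surface. World frame = base frame: x ahead of the robot, y to its left, z up, the work surface at z = 0. Lengths are in mm, angles in rad, forces in N, time in s.
With the tool pointing down it reaches from about 400 to 875 mm from the base axis. Payload 6.5 kg.
Tool frame: the origin (TCP) lies on the centre line of the jaws, within the pads' length; the fingertips stand 25 mm ahead of it and the grasp point (between the pads) lies 6 mm ahead of it; z points along the fingers, y is the line along which they close (so a half turn about z gives the same grasp; the last joint's range is limited). The gripper opens to 88 mm and grips with 3 to 60 N. Pads are 18 mm wide; open, the fingers measure 123 mm over their backs; the gripper's body (75 mm by 187 mm) begins 45 mm behind the grasp point.
Start: joints at [-1.283, 0.536, -0.004, 1.538, 0.003, 1.067, -0.071], TCP at [225.196, 609.735, 263.716] pointing down, gripper open.
Joint ranges: [-2.7, 2.7], [-0.37, 2.16], [-1.27, 1.26], [0.24, 2.4], [-1.31, 4.45], [0.19, 1.91], [-2.76, 2.76]. Speed limits (rad/s): [2.39, 2.39, 3.14, 3.14, 3.14, 3.14, 3.14].

INTERFACE

Orientations are given as a 3x3 rotation matrix whose columns are the frame's x, y, z axes.
In Python, from plant import ctrl gives the robot as it stands.
- The arm moves only by the shell command python3 steer.py FILE [FORCE], which reads ROWS from the file FILE. ROWS is 1 to 10 rows, parted by a bar, with the numbers parted by commas; each row has 7 numbers: the finger opening in mm, then dx, dy, dz in units of 5 mm, then a rotation vector rx, ry, rz in units of 0.2 rad; each row is the pose to reach, as a shift and turn from the pose commanded when the command began, along the tool's axes at that moment; what a row does not reach only later rows make up. A row lasts 1/12 s, in which the tool goes at most 41.7 mm and 0.125 rad, less where a joint would pass 70% of its speed; a pose out of reach is approached as far as the arm can. The fingers move at their own pace and stop on an object; FORCE is the grip in N (left out, the last holds). Time passes only in rows, so rows that do not move let the fingers close. It prints the time, the measured TCP pose, the force, the opening and the grip force at its end. Input that does not fit is refused with a message, and nothing moves.
- ctrl.get_obs(): the state, without advancing time (a new reading comes with each control period).
- ctrl.capture(name): name is "scene" or "top"; returns a dict with "img" (420x560x3 uint8, blue, green, red), "vertical_fov" (degrees; the focal length in pixels is half the picture's height over the tangent of half this angle, whatever the lens; pixels are square), "cx", "cy" (the principal point, pixels), "k1" (the pictures are not rectified: a ray, as slopes to the right and down, at radius r is drawn at 1 + k1 r^2 times it, then the intrinsics apply), "cam_to_world" (4x4, takes a point from camera to world coordinates). Camera axes: x right, y down, z forward; pixel columns grow to the right and rows downward; lengths in mm; the calibration is good to about 2 mm. A picture is of the moment at which its call begins. There is no depth.
- ctrl.sign_off(): hands the job in; it is judged then, once.
The state is a dict: "time": time; "q": joint angles; "qd": joint speeds; "joint_torque": joint torques, N m; "tcp_pos": TCP position; "ee_rot": TCP orientation; "contact_force": force on the tool from outside, world axes, zero at the start; "wrist_torque": the same for the moment, N m; "gripper_width": finger opening in mm; "finger_force": force on a finger pad.
Only numpy, scipy, OpenCV 4.12 (cv2) and the standard library are available. Lean on these libraries where they do the work, as an engineer would, in place of code of your own. Each camera call takes 0.05 s, during which the arm holds its last target. There are 200 camera calls.

TASK

The brass flask stands in the bench press, but the press's ratchet is set to loosen. Gently flip the small pawl lever on the ratchet head over to the tightening side, then work the ratchet handle back and forth until the press foot bears firmly on the flask: stop, and let go, when it takes about 12 N at the hand grip to move the handle on, since overtightening cracks the plaster inside. Do not knock the flask or the other things about.

Things in the scene. Friction and masses are not known exactly. Their poses are not given: they have to be found in the camera images.
- press: Bench flask press, fixed: grey base plate 150 (x) by 170 (y) by 14 mm, steel posts of 18 mm diameter at y = +-70 mm, grey crossbar 42 by 166 mm, its top 140 mm above the table. Origin: underside of the base plate, straight below the upright screw. z up; -x is the front, roughly towards the robot. Screw: 24 mm lead, self-holding; clockwise from above tightens (drives the foot down).
- axis (a point): Point on the vertical axis about which the handle turns, on the top face of the steel ratchet head, 162 mm above the table.
- handle (a joint): Ratchet handle, rad, positive clockwise from above: 0 pointing to the press's front (-x), rigid end stops at +-0.83. At value h it points along (-cos h, +sin h) in the press frame. A tightening stroke increases it; with the pawl on the tightening side a decreasing stroke clicks back freely. 14 teeth: up to 0.45 rad of a stroke may pass before the pawl drives the screw.
- grip_top (a point): Top centre of the upright black hand grip at the handle's end: fixed cylinder, diameter 20 mm, 162 to 206 mm above the table, 155 mm from the turning axis. The bar below is 14 mm wide, its top at 162 mm. Push at the grip: about 1.5 N with the ratchet free or clicking; 7 to 9 N turning the unloaded screw (after 0.2 rad of soft take-up); then climbing about 3 N per 0.1 rad once the foot bears.
- pawl (a joint): Pawl lever relative to the handle, rad, positive clockwise from above. Sprung over centre: it rests on the loosening side (-0.35 to -0.18, as at the start) or on the tightening side (+0.18 to +0.35). End stops at -0.35 and +0.35.
- pawl_tip (a point): Top centre of the pawl lever's upright tab: 10 mm along the lever, 7 mm wide, 166 to 193 mm above the table. The lever pivots on the handle 42 mm from the turning axis; the tab stands 35 mm farther out towards the grip, up to 12 mm either side of the bar. Tightening side: where the handle goes when tightening (+y of the press). It flips at about 1.5 N; from about 3 N the handle swings too.
- foot: Round steel foot of the screw, diameter 60 mm, 10 mm thick, above the flask; origin at the centre of its underside. It starts a few mm above the flask, by how much varies. It comes down 3.8 mm per rad of screw.
- flask: Loose brass denture flask, a closed rounded box 90 (x) by 74 (y) by 58 mm tall, 0.9 kg, standing on the press's base plate under the foot; origin at the centre of its underside.
- wax_tin: Bystander: round aluminium tin, diameter 64 mm, 24 mm tall, standing in front of the press; origin at its underside.
- spatula: Bystander: small spatula, 150 mm long, lying in front of the press; origin near its middle.
- cast: Bystander: white plaster tooth cast, diameter 68 mm, 28 mm tall, on the left; origin at its underside.
- separator: Bystander: small amber bottle, diameter 42 mm, 75 mm tall, on the left; origin at its underside.
- mix_bowl: Bystander: black rubber bowl, diameter 110 mm, 55 mm tall, on the right; origin at its underside.
- plaster_block: Bystander: plaster block 50 by 40 by 30 mm, on the left; origin at its underside.

How it is judged (in metres and radians):
On the way, in this order (a step that is already met when the one before it is completed fails the run):
1. the pawl lever is over on the tightening side (value of joint pawl above 0.15 rad), for 0.2 s.
2. the foot bears firmly on the flask (contact force between foot and flask above 90 N), for 0.2 s.
At the end, for the whole second after the job is handed in: The foot presses on the flask with more than 90 N and stays so with the robot away (a push of about 10.5 N or more at the grip while tightening); the pawl lever is left on the tightening side (joint above 0.15 rad); the flask stands upright (within 0.05 rad) and still (contact force between foot and flask above 90 N and value of joint pawl above 0.15 rad and linear speed of flask below 0.01 m/s and angle between flask's own z axis and vertical below 0.05 rad); the robot touches nothing.
It fails at once if the flask is overtightened: the foot presses on it with more than 300 N (about 15 N at the grip) (contact force between foot and flask above 300 N).
It fails at once if the pawl lever is forced: more than 15 N on its tab (contact force between pawl_c2 and the arm above 15 N).
It fails at once if the flask is shifted more than 15 mm (distance of flask from where it was at the start of the episode above 0.015 m).
It fails at once if a bystander is moved more than 30 mm (distance of any of wax_tin, spatula, cast, separator, mix_bowl, plaster_block from where it was at the start of the episode above 0.03 m).
It also fails if it takes over 72 s, if anything falls off the work surface, if the arm or the gripper's body presses on something with over 40 N, if the wrist force passes 120 N, or if a joint passes its speed limit or range.

## Working session

There is one attempt and no reset: what is moved stays moved. The work goes in short steps, Python scripts to look and compute and a shell command to move; the robot and the scene stay as the last step left them, time stands still between calls to the robot, and variables do not carry over. Pictures are saved under pics/ and viewed, at most 10 in all, crops included, and the job is handed in when it is done.

```bash
ls; mkdir -p pics; python3 - <<'E'
from plant import ctrl
import cv2,numpy as np
for n in("scene","top"):
    c=ctrl.capture(n); cv2.imwrite(f"pics/{n}0.png",c["img"]); print(n,c["vertical_fov"],c["cx"],c["cy"],c["k1"],np.round(c["cam_to_world"],3).tolist())
o=ctrl.get_obs(); print(o["time"],o["tcp_pos"],np.round(o["ee_rot"],3).tolist(),o["contact_force"],o["gripper_width"])
E
```

```text
pics
plant.py
steer.py
scene 49.76084243130929 281.704605074208 205.41868638268673 -0.10909536278305791 [[0.266, 0.536, -0.801, 1426.685], [0.964, -0.167, 0.208, -216.048], [-0.022, -0.827, -0.561, 755.619], [0.0, 0.0, 0.0, 1.0]]
top 42.110905666645955 279.77406526624816 200.0140773558164 -0.06378851014653303 [[-0.004, -0.995, 0.102, 425.785], [-1.0, 0.003, -0.009, 36.219], [0.009, -0.102, -0.995, 1319.393], [0.0, 0.0, 0.0, 1.0]]
0.1 [225.04522111 609.26046392 262.93806417] [[-0.938, 0.346, -0.0], [0.346, 0.938, -0.001], [-0.0, -0.002, -1.0]] [ 0.59869219  0.40071245 -0.42839418] 88.07074016245288
```
View pics/scene0.png

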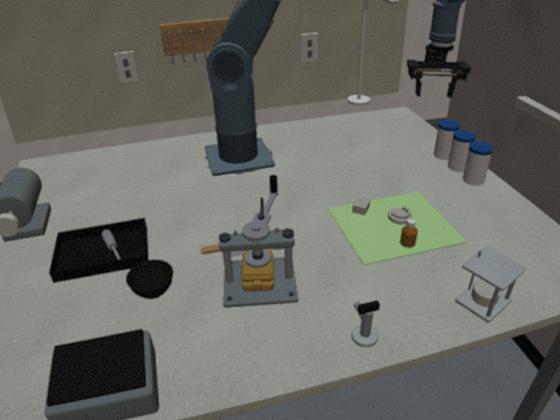

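View pics/top0.png

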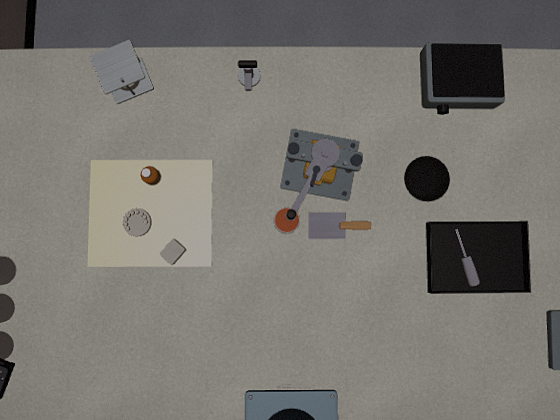

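The scene view shows the press at about (260,265), the ratchet head at (256,230) and the grip at (273,184). In the top view the head is at (325,153), the black grip at (291,214) and the pawl near (316,170). The tin lies under the grip. I'll enlarge both.

```bash
python3 - <<'E'
import cv2,numpy as np
a=cv2.imread("pics/top0.png")[120:240,260:380]; b=cv2.imread("pics/scene0.png")[160:310,200:320]
a=cv2.resize(a,(480,480),interpolation=cv2.INTER_CUBIC)
b=cv2.resize(b[:120],(480,480),interpolation=cv2.INTER_CUBIC)
im=np.clip(np.hstack([cv2.convertScaleAbs(a,alpha=1.5),b]),0,255)
cv2.imwrite("pics/crop0.png",cv2.resize(im,(800,400)))
E
```

View pics/crop0.png

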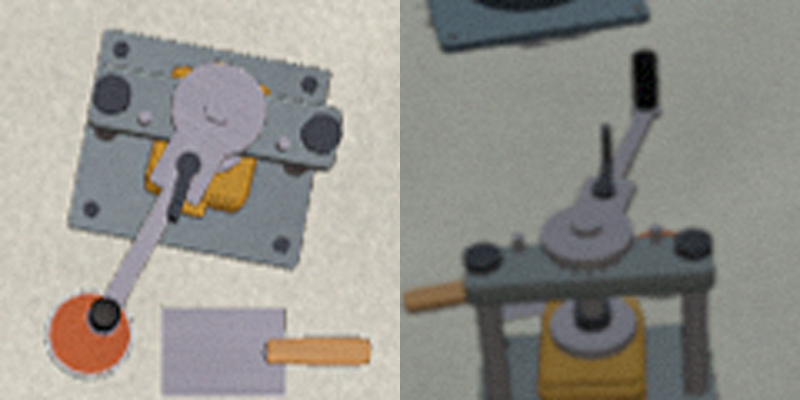

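Crop: in top pixels, grip top ≈ (290.9,214.2), pawl tab ≈ (312.2,185), pivot ≈ (316.7,168.6), head ≈ (326,152.4). In scene pixels, tab top ≈ (261.5,198), grip top ≈ (273.5,176.5), head ≈ (256.1,228.4). The tab is on the −y (loosening) side of the bar. Next I triangulate.

```bash
cat > h.py <<'E'
from plant import ctrl
import cv2,numpy as np
def ray(c,uv):
    f=210/np.tan(np.radians(c["vertical_fov"])/2)
    K=np.array([[f,0,c["cx"]],[0,f,c["cy"]],[0,0,1.]])
    p=cv2.undistortPoints(np.array([[uv]],float),K,np.array([c["k1"],0,0,0.]))[0,0]
    T=np.array(c["cam_to_world"]); d=T[:3,:3]@[*p,1]; return T[:3,3],d/np.linalg.norm(d)
def plane(c,uv,z):
    o,d=ray(c,uv); return o+d*(z-o[2])/d[2]
def tri(c1,u1,c2,u2):
    A=[];b=[]
    P=[ray(c1,u1),ray(c2,u2)]
    M=sum(np.eye(3)-np.outer(d,d) for o,d in P); v=sum((np.eye(3)-np.outer(d,d))@o for o,d in P)
    x=np.linalg.solve(M,v); return x,[round(float(np.linalg.norm((np.eye(3)-np.outer(d,d))@(x-o))),1) for o,d in P]
E
python3 - <<'E'
from h import *
np.set_printoptions(precision=1,suppress=True)
s=ctrl.capture("scene");t=ctrl.capture("top")
for n,a,b,z in[("grip",(290.9,214.2),(273.5,176.5),206),("tab",(312.2,185.1),(261.5,198.1),193),("head",(326,152.4),(256.1,228.4),162)]:
    print(n,*tri(t,a,s,b),plane(t,a,z),plane(s,b,z))
L=plane(t,(260+112/3.333,120+95/3.333),145);R=plane(t,(260+321/3.333,120+131/3.333),145);print(L,R,(L+R)/2)
print("tin",plane(t,(260+90/3.333,120+334/3.333),24))
E
```

```text
grip [511.2   3.3 201.8] [0.1, 0.1] [510.9   3.5 206. ] [518.2   1.5 206. ]
tab [573.3 -41.9 187.3] [0.1, 0.1] [572.6 -41.6 193. ] [581.9 -43.6 193. ]
head [647.9 -73.7 161.2] [0.7, 0.7] [647.6 -74.3 162. ] [649.2 -73.2 162. ]
[659.6  -5.  145. ] [ 635.5 -142.1  145. ] [647.6 -73.6 145. ]
tin [510.6   7.5  24. ]
```

The manual's scale: shifts go in units of 5 mm and turns go in units of 0.2 rad. Converting my numbers, -300 mm is -60, -270 mm is -54.

```bash
echo '50,-6,-5.4,0,0,0,0 | 50,-12,-10.6,0,0,0,0 | 50,-18,-16,0,0,0,0 | 50,-24,-21.2,0,0,0,0 | 50,-30,-26.6,0,0,0,0 | 50,-36,-32,0,0,0,0 | 50,-42,-37.2,0,0,0,0 | 50,-48,-42.6,0,0,0,0 | 50,-54,-47.8,0,0,0,0 | 50,-60,-53.2,0,0,0,0' > rows.txt && python3 steer.py rows.txt 5; echo '50,-6,-5.4,0,0,0,0 | 50,-12,-10.6,0,0,0,0 | 50,-18,-16,0,0,0,0 | 50,-24,-21.2,0,0,0,0 | 50,-30,-26.6,0,0,0,0 | 50,-36,-32,0,0,0,0 | 50,-42,-37.2,0,0,0,0 | 50,-48,-42.6,0,0,0,0.4 | 50,-50.8,-45,0,0,0,0.8 | 50,-50.8,-45,0,0,0,0.8' > rows.txt && python3 steer.py rows.txt
python3 -c "
from h import *
o=ctrl.get_obs();print(np.round(o['ee_rot'],3).tolist(),o['contact_force'],o['q'])
cv2.imwrite('pics/t1.png',cv2.resize(ctrl.capture('scene')['img'][140:290,180:380],(800,600),interpolation=cv2.INTER_CUBIC))"
```

```text
time: 1.03
tcp_pos: [415.0, 254.5, 263.9]
ee_rot: [[-0.938, 0.346, 0.0], [0.346, 0.938, 0.0], [-0.0, 0.0, -1.0]]
contact_force: [1.0, 0.8, 0.5]
gripper_width: 50.2
finger_force: 0.0
time: 1.87
tcp_pos: [576.0, -48.5, 263.8]
ee_rot: [[-0.866, 0.501, 0.001], [0.501, 0.866, -0.003], [-0.003, -0.002, -1.0]]
contact_force: [-0.2, -0.2, -0.3]
gripper_width: 50.1
finger_force: 0.0
[[-0.866, 0.501, 0.001], [0.501, 0.866, -0.003], [-0.003, -0.002, -1.0]] [-0.22872076 -0.17422719 -0.29944444] [-0.23261889  0.42277399  0.31276246  1.75089295 -0.14791295  0.9898667
  1.18176012]
```

View pics/t1.png

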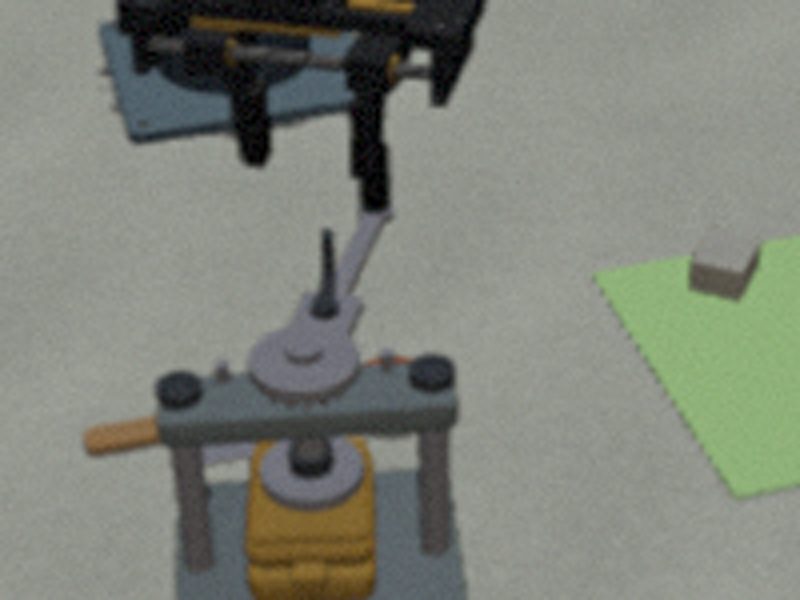

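Both fingers hover either side of the tab (crop pixel ~(327,235)), with the grip behind the right finger. I lower so they straddle the tab.

```bash
echo '50,0,0.8,4,0,0,0 | 50,0,0.8,8,0,0,0 | 50,0,0.8,10.8,0,0,0 | 50,0,0.8,12,0,0,0 | 50,0,0.8,12.4,0,0,0 | 50,0,0.8,12.4,0,0,0' > rows.txt && python3 steer.py rows.txt; echo '50,0,0.6,0,0,0,0 | 50,0,1.2,0,0,0,0 | 50,0,1.8,0,0,0,0 | 50,0,2.2,0,0,0,0 | 50,0,2.6,0,0,0,0 | 50,0,3,0,0,0,0 | 50,0,3,0,0,0,0' > rows.txt && python3 steer.py rows.txt
```

```text
time: 2.42
tcp_pos: [576.5, -38.3, 201.7]
ee_rot: [[-0.872, 0.49, -0.001], [0.49, 0.872, 0.0], [0.001, 0.0, -1.0]]
contact_force: [-0.1, 0.9, 0.6]
gripper_width: 50.1
finger_force: 0.0
time: 3.0
tcp_pos: [584.4, -25.7, 201.8]
ee_rot: [[-0.871, 0.491, 0.0], [0.491, 0.871, 0.0], [-0.0, 0.0, -1.0]]
contact_force: [0.4, 0.9, -0.1]
gripper_width: 50.1
finger_force: 0.0
```

To row units: 1.5 mm is 0.3, 8 mm is 1.6.

```bash
echo '50,0,0.3,0,0,0,0 | 50,0,0.6,0,0,0,0 | 50,0,0.9,0,0,0,0 | 50,0,1.2,0,0,0,0 | 50,0,1.4,0,0,0,0 | 50,0,1.6,0,0,0,0' > rows.txt && python3 steer.py rows.txt|grep -E "pos|contact|time"; echo '50,0,0.2,0,0,0,0 | 50,0,0.4,0,0,0,0 | 50,0,0.6,0,0,0,0 | 50,0,0.8,0,0,0,0 | 50,0,1,0,0,0,0' > rows.txt && python3 steer.py rows.txt|grep -E "pos|contact"; echo '50,0,0.2,0,0,0,0 | 50,0,0.4,0,0,0,0 | 50,0,0.6,0,0,0,0 | 50,0,0.8,0,0,0,0 | 50,0,1,0,0,0,0' > rows.txt && python3 steer.py rows.txt|grep -E "pos|contact"
```

```text
time: 3.5
tcp_pos: [588.0, -19.2, 201.6]
contact_force: [-0.3, 0.3, -0.6]
tcp_pos: [590.7, -14.7, 201.8]
contact_force: [-0.8, -0.1, 0.4]
tcp_pos: [593.1, -10.5, 201.7]
contact_force: [-0.2, -0.4, 0.1]
```

To row units: -62 mm is -12.4, -50 mm is -10.

```bash
echo '50,0,-1.6,0,0,0,0 | 50,0,-2.4,0,0,0,0 | 50,0,-2.4,-5,0,0,0 | 50,0,-2.4,-10,0,0,0 | 50,0,-2.4,-12.4,0,0,0 | 50,0,-2.4,-12.4,0,0,0' > rows.txt && python3 steer.py rows.txt|grep -E "pos|contact"
python3 -c "
from h import *
cv2.imwrite('pics/t2.png',cv2.resize(ctrl.capture('scene')['img'][160:250,200:320],(800,600),interpolation=cv2.INTER_CUBIC))"
```

```text
tcp_pos: [588.6, -21.8, 266.6]
contact_force: [0.6, 0.5, -0.2]
```

View pics/t2.png

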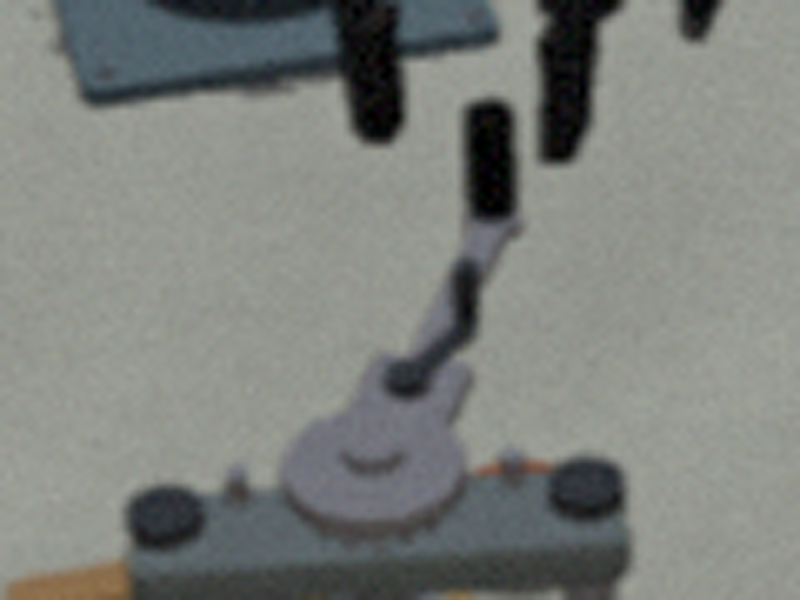

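The pawl lever now leans to the tightening side: tab at crop (465,270), right of the bar. The grip hasn't moved (crop (490,105)). Next I straddle the grip.

To row units: 79 mm is 15.8, -16 mm is -3.2.

```bash
echo '50,6,-1.2,0,0,0,0 | 50,12,-2.4,0,0,0,0 | 50,15.8,-3.2,0,0,0,0 | 50,15.8,-3.2,0,0,0,0 | 50,15.8,-3.2,4,0,0,0 | 50,15.8,-3.2,8,0,0,0 | 50,15.8,-3.2,12,0,0,0 | 50,15.8,-3.2,13.6,0,0,0 | 42,15.8,-3.2,13.6,0,0,0 | 40,15.8,-3.2,13.6,0,0,0' > rows.txt && python3 steer.py rows.txt; python3 -c "
from h import *
cv2.imwrite('pics/t3.png',cv2.resize(ctrl.capture('scene')['img'][140:230,220:340],(800,600),interpolation=cv2.INTER_CUBIC))"
```

```text
time: 5.72
tcp_pos: [510.4, 3.6, 195.4]
ee_rot: [[-0.871, 0.492, -0.001], [0.492, 0.871, -0.0], [0.001, -0.001, -1.0]]
contact_force: [-0.5, -0.5, 0.7]
gripper_width: 40.6
finger_force: 0.0
```

View pics/t3.png

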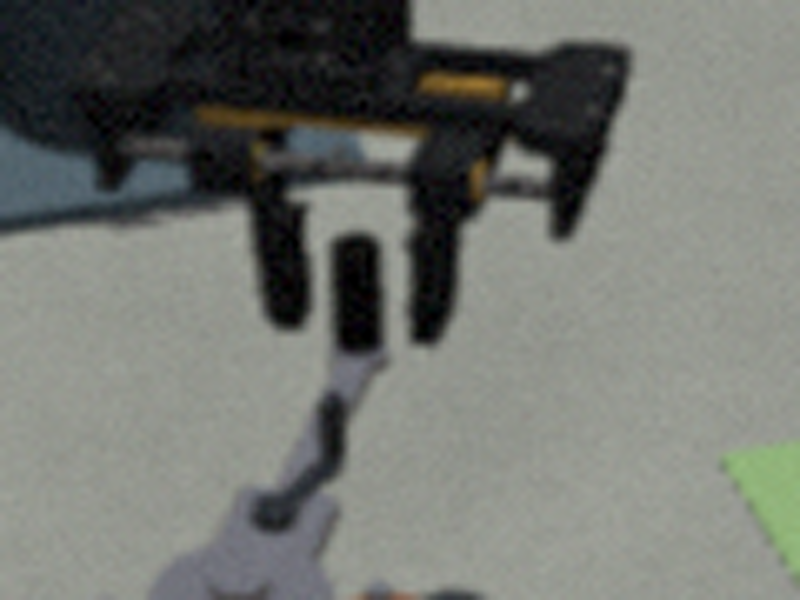

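The fingers straddle the grip cleanly (grip at crop (357,290)). Next comes the return stroke along the arc.

To row units: -81 mm is -16.2, -74.3 mm is -14.86, -0.55 rad is -2.75.

```bash
echo '32,-0.16,-3.1,0,0,0,-0.5 | 32,-0.62,-6.16,0,0,0,-1 | 32,-1.38,-9.16,0,0,0,-1.5 | 32,-2.44,-12.08,0,0,0,-2 | 32,-3.8,-14.86,0,0,0,-2.5 | 32,-4.58,-16.2,0,0,0,-2.75 | 32,-4.58,-16.2,0,0,0,-2.75' > rows.txt && python3 steer.py rows.txt; echo '32,-0.16,-3.1,0,0,0,-0.5 | 32,-0.62,-6.16,0,0,0,-1 | 32,-1.38,-9.16,0,0,0,-1.5 | 32,-2.44,-12.08,0,0,0,-2 | 32,-3.8,-14.86,0,0,0,-2.5 | 32,-3.8,-14.86,0,0,0,-2.5' > rows.txt && python3 steer.py rows.txt; python3 -c "
from plant import ctrl;print(ctrl.get_obs()['q'])"
```

```text
time: 6.35
tcp_pos: [491.0, -80.0, 196.9]
ee_rot: [[-0.999, -0.035, 0.002], [-0.035, 0.999, -0.001], [-0.002, -0.001, -1.0]]
contact_force: [0.0, 0.2, -0.1]
gripper_width: 32.0
finger_force: 0.0
time: 6.85
tcp_pos: [513.6, -153.7, 196.6]
ee_rot: [[-0.86, -0.51, 0.002], [-0.51, 0.86, -0.002], [-0.001, -0.003, -1.0]]
contact_force: [-0.8, -0.7, 0.3]
gripper_width: 31.8
finger_force: 0.0
[ 0.14311586  0.4296634   0.07997896  1.90508175 -0.04479709  0.80579368
  2.35308085]
```

```bash
cat > f.py <<'E'
from plant import ctrl
import numpy as np
o=ctrl.get_obs(); R=np.array(o["ee_rot"]); p=np.array(o["tcp_pos"])[:2]-[648,-74]
a=np.arctan2(p[1],-p[0]); yaw=-0.174
print("t %.2f h_tool %.3f r %.1f z %.1f F_tool"%(o["time"],a+yaw,np.hypot(*p),o["tcp_pos"][2]),np.round(R.T@o["contact_force"],1),"tool-y vs tangent %.2f"%(np.arctan2(R[0,1],R[1,1])-a))
E
echo '32,-0.04,1.54,0,0,0,0.25 | 32,-0.16,3.1,0,0,0,0.5 | 32,-0.34,4.64,0,0,0,0.75 | 32,-0.62,6.16,0,0,0,1 | 32,-0.96,7.66,0,0,0,1.25 | 32,-1.38,9.16,0,0,0,1.5' > rows.txt && python3 steer.py rows.txt>/dev/null; python3 f.py; echo '32,-0.04,1.54,0,0,0,0.25 | 32,-0.16,3.1,0,0,0,0.5 | 32,-0.34,4.64,0,0,0,0.75 | 32,-0.62,6.16,0,0,0,1' > rows.txt && python3 steer.py rows.txt>/dev/null; python3 f.py; echo '32,-0.04,1.54,0,0,0,0.25 | 32,-0.16,3.1,0,0,0,0.5 | 32,-0.34,4.64,0,0,0,0.75 | 32,-0.62,6.16,0,0,0,1' > rows.txt && python3 steer.py rows.txt>/dev/null; python3 f.py
```

```text
t 7.35 h_tool -0.393 r 156.6 z 196.4 F_tool [-0.  -4.2  2.3] tool-y vs tangent -0.01
t 7.68 h_tool -0.210 r 156.6 z 196.4 F_tool [-4.2 -9.8  5.9] tool-y vs tangent 0.01
t 8.02 h_tool -0.013 r 154.9 z 197.1 F_tool [-7.9 -9.6  2.5] tool-y vs tangent 0.01
```

To row units: 15.5 mm is 3.1, 7.7 mm is 1.54, 0.1 rad is 0.5.

```bash
echo '32,-0.24,1.54,0,0,0,0.25 | 32,-0.56,3.1,0,0,0,0.5' > rows.txt && python3 steer.py rows.txt>/dev/null; python3 f.py; echo '32,-0.04,1.54,0,0,0,0.25 | 32,-0.16,3.1,0,0,0,0.5' > rows.txt && python3 steer.py rows.txt>/dev/null; python3 f.py;  echo '32,-0.04,1.54,0,0,0,0.25 | 32,-0.16,3.1,0,0,0,0.5' > rows.txt && python3 steer.py rows.txt>/dev/null; python3 f.py
```

```text
t 8.18 h_tool 0.086 r 153.5 z 197.0 F_tool [ -3.3 -11.3  -1.2] tool-y vs tangent 0.01
t 8.35 h_tool 0.184 r 153.7 z 197.0 F_tool [-6.7 -9.2 -1.4] tool-y vs tangent 0.01
t 8.52 h_tool 0.284 r 153.7 z 197.0 F_tool [ -6.6 -10.9  -3.3] tool-y vs tangent 0.01
```

To row units: -1 mm is -0.2, 6.2 mm is 1.24, 0.04 rad is 0.2.

```bash
echo '32,-0.2,0.3,0,0,0,0.05 | 32,-0.3,0.62,0,0,0,0.1 | 32,-0.3,0.92,0,0,0,0.15 | 32,-0.3,1.24,0,0,0,0.2' > rows.txt && python3 steer.py rows.txt>/dev/null; python3 f.py;  echo '32,0,0.3,0,0,0,0.05 | 32,0,0.62,0,0,0,0.1' > rows.txt && python3 steer.py rows.txt>/dev/null; python3 f.py;  echo '32,0,0.3,0,0,0,0.05 | 32,0,0.62,0,0,0,0.1' > rows.txt && python3 steer.py rows.txt>/dev/null; python3 f.py; python3 -c "
from h import *
cv2.imwrite('pics/t4.png',cv2.resize(np.hstack([cv2.imread('pics/scene0.png')[225:300,210:310],ctrl.capture('scene')['img'][225:300,210:310]]),(800,300),interpolation=cv2.INTER_CUBIC))"
```

```text
t 8.85 h_tool 0.319 r 153.5 z 196.8 F_tool [ -4.  -11.   -6.8] tool-y vs tangent 0.02
t 9.02 h_tool 0.339 r 153.5 z 196.8 F_tool [ -3.4 -11.   -6.9] tool-y vs tangent 0.02
t 9.18 h_tool 0.359 r 153.5 z 196.8 F_tool [ -3.4 -11.8  -7.8] tool-y vs tangent 0.02
```

View pics/t4.png

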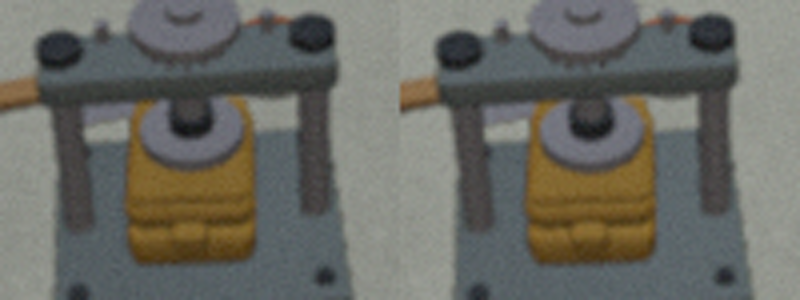

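```bash
for i in 1 2 3; do echo '32,0,-1,0,0,0,-0.15 | 32,-0.1,-2,0,0,0,-0.3 | 32,-0.1,-2,0,0,0,-0.3' > rows.txt && python3 steer.py rows.txt>/dev/null; python3 f.py; done
```

```text
t 9.48 h_tool 0.290 r 155.4 z 196.2 F_tool [ 1.3 -9.9 -6.9] tool-y vs tangent 0.03
t 9.73 h_tool 0.225 r 156.4 z 195.7 F_tool [  3.9 -10.   -5.8] tool-y vs tangent 0.03
t 9.98 h_tool 0.161 r 156.9 z 195.4 F_tool [ 5.7 -9.6 -3.4] tool-y vs tangent 0.03
```

```bash
for i in 1 2 3; do echo '32,0.1,-1.5,0,0,0,-0.25 | 32,0.1,-3,0,0,0,-0.5 | 32,0.1,-3,0,0,0,-0.5' > rows.txt && python3 steer.py rows.txt>/dev/null; python3 f.py; done; python3 -c "
from plant import ctrl;o=ctrl.get_obs();print(o['contact_force'],o['finger_force'],o['gripper_width'],o['wrist_torque'],o['joint_torque'])
import cv2
cv2.imwrite('pics/t5.png',cv2.resize(ctrl.capture('scene')['img'][120:240,200:360],(800,600),interpolation=cv2.INTER_CUBIC))"
```

```text
t 10.23 h_tool 0.082 r 156.0 z 196.1 F_tool [ 0.8 -3.2  0.5] tool-y vs tangent 0.01
t 10.48 h_tool -0.011 r 156.8 z 196.1 F_tool [ 0.4 -0.3  0.6] tool-y vs tangent 0.00
t 10.73 h_tool -0.104 r 157.6 z 196.2 F_tool [ 0.2  0.8 -0.8] tool-y vs tangent -0.00
[-0.18012008  0.80588379  0.84856814] 0.0 32.210008731125406 [ 0.11948079 -0.05728999  0.0174187 ] [  0.18547847 -41.37028098   2.24573515 -19.7135818    0.0575214
   0.07330938   0.85088488]
```

View pics/t5.png

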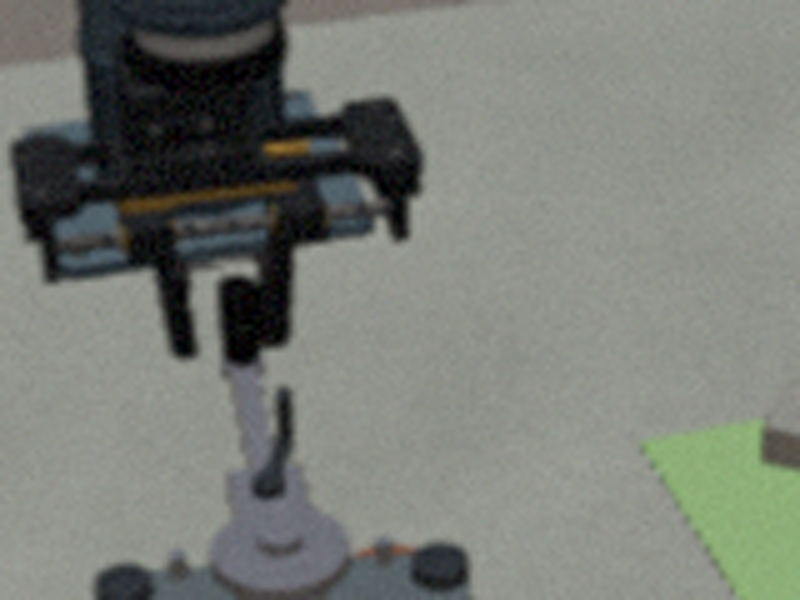

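The handle has sprung back and is free; the pawl is still on the right of the bar (crop (285,420)). I go back for a second stroke.

To row units: -87.5 mm is -17.5, -85 mm is -17, -0.6 rad is -3.

```bash
echo '32,-0.16,-3.1,0,0,0,-0.5 | 32,-0.62,-6.16,0,0,0,-1 | 32,-1.38,-9.16,0,0,0,-1.5 | 32,-2.44,-12.08,0,0,0,-2 | 32,-3.8,-14.86,0,0,0,-2.5 | 32,-5.1,-17,0,0,0,-2.9 | 32,-5.4,-17.5,0,0,0,-3' > rows.txt && python3 steer.py rows.txt>/dev/null; python3 f.py
echo '32,-0.04,1.54,0,0,0,0.25 | 32,-0.16,3.1,0,0,0,0.5 | 32,-0.34,4.64,0,0,0,0.75 | 32,-0.62,6.16,0,0,0,1' > rows.txt && python3 steer.py rows.txt>/dev/null; python3 f.py; for i in 1 2 3 ; do echo '32,-0.04,0.8,0,0,0,0.125 | 32,-0.04,1.54,0,0,0,0.25 | 32,-0.1,2.32,0,0,0,0.375 | 32,-0.16,3.1,0,0,0,0.5' > rows.txt && python3 steer.py rows.txt>/dev/null; python3 f.py; done
```

```text
t 11.37 h_tool -0.700 r 157.0 z 195.7 F_tool [ 0.2  1.3 -2.1] tool-y vs tangent -0.01
t 11.70 h_tool -0.491 r 157.3 z 195.7 F_tool [ 0.1 -1.1  0.8] tool-y vs tangent -0.01
t 12.03 h_tool -0.397 r 157.3 z 195.8 F_tool [-1.8 -5.7  3.7] tool-y vs tangent -0.01
t 12.37 h_tool -0.312 r 157.2 z 195.8 F_tool [-2.6 -9.4  6.9] tool-y vs tangent 0.01
t 12.70 h_tool -0.214 r 156.3 z 196.1 F_tool [-4.9 -9.5  6. ] tool-y vs tangent 0.01
```

```bash
for i in 1 2 3 4; do echo '32,-0.08,0.8,0,0,0,0.125 | 32,-0.14,1.54,0,0,0,0.25 | 32,-0.2,2.32,0,0,0,0.375 | 32,-0.26,3.1,0,0,0,0.5' > rows.txt && python3 steer.py rows.txt>/dev/null; python3 f.py; done
```

```text
t 13.03 h_tool -0.115 r 155.0 z 196.5 F_tool [ -7.2 -10.7   4.6] tool-y vs tangent 0.01
t 13.37 h_tool -0.017 r 154.7 z 196.4 F_tool [-7.2 -9.2  3. ] tool-y vs tangent 0.01
t 13.70 h_tool 0.082 r 154.4 z 196.4 F_tool [ -7.8 -10.    1.8] tool-y vs tangent 0.02
t 14.03 h_tool 0.177 r 153.7 z 196.4 F_tool [ -7.8 -12.7   0.8] tool-y vs tangent 0.02
```

```bash
for i in 1 2 3; do echo '32,-0.06,0.3,0,0,0,0.05' > rows.txt && python3 steer.py rows.txt>/dev/null; python3 f.py; done
```

```text
t 14.12 h_tool 0.187 r 153.7 z 196.3 F_tool [ -6.8 -13.4  -1.4] tool-y vs tangent 0.02
t 14.20 h_tool 0.193 r 153.5 z 196.3 F_tool [ -7.1 -12.7  -1.8] tool-y vs tangent 0.02
t 14.28 h_tool 0.201 r 153.4 z 196.3 F_tool [ -5.3 -13.2  -3. ] tool-y vs tangent 0.03
```

It climbed from a plateau of about 9.7 N to 13 N within 0.1 rad, so the foot bears at about 150 N. I stop there, ease off and let go.

```bash
echo '32,0,-1,0,0,0,-0.15 | 32,0,-2,0,0,0,-0.3 | 32,0,-3.1,0,0,0,-0.5 | 32,0,-4.64,0,0,0,-0.75 | 32,-0.1,-6.16,0,0,0,-1 | 32,-0.4,-7.66,0,0,0,-1.25 | 32,-0.6,-8.6,0,0,0,-1.4 | 32,-0.6,-8.6,0,0,0,-1.4' > rows.txt && python3 steer.py rows.txt>/dev/null; python3 f.py
```

```text
t 14.95 h_tool -0.063 r 159.0 z 195.8 F_tool [ 1.9 -6.1 -3.7] tool-y vs tangent 0.01
```

```bash
echo '32,-0.2,-1,0,0,0,-0.15 | 32,-0.4,-2,0,0,0,-0.3 | 32,-0.6,-3,0,0,0,-0.5 | 32,-0.6,-3,0,0,0,-0.5' > rows.txt && python3 steer.py rows.txt>/dev/null; python3 f.py;echo '32,0,-1,0,0,0,-0.15 | 32,0,-1.6,0,0,0,-0.25 | 32,0,-1.6,0,0,0,-0.25' > rows.txt && python3 steer.py rows.txt>/dev/null; python3 f.py
```

```text
t 15.28 h_tool -0.149 r 155.9 z 195.7 F_tool [ 0.7 -4.7  0.8] tool-y vs tangent -0.01
t 15.53 h_tool -0.198 r 155.8 z 195.8 F_tool [-0.2  0.7  0.8] tool-y vs tangent -0.01
```

Free now. As a check, I push gently once more: it should take up to about 11–12 N without a plateau.

```bash
for i in 1 2 3 4; do echo '32,-0.06,0.8,0,0,0,0.125 | 32,-0.12,1.54,0,0,0,0.25 | 32,-0.12,1.54,0,0,0,0.25' > rows.txt && python3 steer.py rows.txt>/dev/null; python3 f.py; done
```

```text
t 15.78 h_tool -0.147 r 155.6 z 195.7 F_tool [ 1.1 -2.1 -0.8] tool-y vs tangent -0.01
t 16.03 h_tool -0.107 r 155.5 z 195.7 F_tool [ 0.6 -4.  -1.5] tool-y vs tangent -0.00
t 16.28 h_tool -0.065 r 155.2 z 195.7 F_tool [ 1.5 -9.7 -1.5] tool-y vs tangent 0.01
t 16.53 h_tool -0.015 r 154.3 z 195.7 F_tool [ -0.8 -10.2   0.6] tool-y vs tangent 0.01
```

```bash
for i in 1 2 3 4 5; do echo '32,-0.08,0.62,0,0,0,0.1 | 32,-0.08,0.62,0,0,0,0.1' > rows.txt && python3 steer.py rows.txt>/dev/null; python3 f.py; done
```

```text
t 16.70 h_tool 0.003 r 153.9 z 195.7 F_tool [-1.3 -9.9 -0.3] tool-y vs tangent 0.01
t 16.87 h_tool 0.023 r 153.3 z 195.7 F_tool [-2.8 -9.9  1.1] tool-y vs tangent 0.01
t 17.03 h_tool 0.043 r 152.8 z 195.7 F_tool [ -3.2 -10.    1.8] tool-y vs tangent 0.01
t 17.20 h_tool 0.063 r 152.2 z 195.7 F_tool [-3.2 -9.8  1.8] tool-y vs tangent 0.01
t 17.37 h_tool 0.084 r 151.6 z 195.7 F_tool [-3.8 -9.5  2.7] tool-y vs tangent 0.01
```

```bash
for i in 1 2 3 4 5 6; do echo '32,-0.02,0.62,0,0,0,0.1 | 32,-0.02,0.62,0,0,0,0.1' > rows.txt && python3 steer.py rows.txt>/dev/null; python3 f.py; done
```

```text
t 17.53 h_tool 0.104 r 151.2 z 195.8 F_tool [ -6.4 -10.8   4.5] tool-y vs tangent 0.01
t 17.70 h_tool 0.124 r 150.8 z 195.9 F_tool [-7.  -9.3  4.7] tool-y vs tangent 0.01
t 17.87 h_tool 0.143 r 150.7 z 195.9 F_tool [-6.3 -9.3  3. ] tool-y vs tangent 0.01
t 18.03 h_tool 0.161 r 150.7 z 195.9 F_tool [ -6.6 -10.4   1.4] tool-y vs tangent 0.01
t 18.20 h_tool 0.180 r 150.7 z 195.9 F_tool [ -6.5 -10.2   1.2] tool-y vs tangent 0.01
t 18.37 h_tool 0.199 r 150.7 z 195.8 F_tool [ -5.9 -11.    1.3] tool-y vs tangent 0.01
```

```bash
for i in 1 2 3; do echo '32,-0.02,0.3,0,0,0,0.05 | 32,-0.02,0.62,0,0,0,0.1' > rows.txt && python3 steer.py rows.txt>/dev/null; python3 f.py; done;  for i in 1 2 3 ; do echo '32,0,0,0,0,0,0 | 32,0,0,0,0,0,0' > rows.txt && python3 steer.py rows.txt>/dev/null; python3 f.py; done; python3 - <<'E'
from h import *
ims=np.mean([ctrl.capture("scene")["img"].astype(np.float32) for _ in range(8)],0); np.save("s_now.npy",ims)
a=cv2.cvtColor(cv2.imread("pics/scene0.png"),cv2.COLOR_BGR2GRAY).astype(np.float32);b=cv2.cvtColor(ims,cv2.COLOR_BGR2GRAY)
for n,(y0,y1,x0,x1) in dict(foot=(248,270,240,278),flask=(272,294,238,278),plate=(285,305,220,300)).items():
    w=cv2.createHanningWindow((x1-x0,y1-y0),cv2.CV_32F); print(n,cv2.phaseCorrelate(a[y0:y1,x0:x1],b[y0:y1,x0:x1],w))
E
```

```text
t 18.53 h_tool 0.214 r 150.4 z 195.8 F_tool [ -7.6 -13.9   0.7] tool-y vs tangent 0.02
t 18.70 h_tool 0.233 r 150.4 z 195.8 F_tool [ -7.5 -14.    0.3] tool-y vs tangent 0.02
t 18.87 h_tool 0.252 r 150.4 z 195.8 F_tool [ -7.8 -15.1   0.8] tool-y vs tangent 0.02
t 19.03 h_tool 0.254 r 150.5 z 195.8 F_tool [ -5.4 -13.6   0.3] tool-y vs tangent 0.02
t 19.20 h_tool 0.254 r 150.5 z 195.8 F_tool [ -6.5 -12.9   0.7] tool-y vs tangent 0.02
t 19.37 h_tool 0.254 r 150.5 z 195.8 F_tool [ -7.  -13.6   0.9] tool-y vs tangent 0.02
foot ((0.06194405347982723, 0.9625227914614847), 1.0386701380213101)
flask ((-0.00842157932140708, 0.005299868660340934), 0.9579029932618142)
plate ((0.07199843351197899, -0.19170665301254353), 1.0413423907756805)
```

```bash
cat > foot.py <<'E'
from h import *
ims=np.mean([ctrl.capture("scene")["img"].astype(np.float32) for _ in range(8)],0)
a=cv2.cvtColor(np.load("s_now.npy"),cv2.COLOR_BGR2GRAY);b=cv2.cvtColor(ims,cv2.COLOR_BGR2GRAY)
for n,(y0,y1,x0,x1) in dict(foot=(248,270,240,278),flask=(272,294,238,278)).items():
    w=cv2.createHanningWindow((x1-x0,y1-y0),cv2.CV_32F); print(n,np.round(cv2.phaseCorrelate(a[y0:y1,x0:x1],b[y0:y1,x0:x1],w)[0],3))
E
for i in 1 2 3; do echo '32,0.14,-1.54,0,0,0,-0.25 | 32,0.2,-3.1,0,0,0,-0.5 | 32,0.2,-3.1,0,0,0,-0.5' > rows.txt && python3 steer.py rows.txt>/dev/null; python3 f.py; done; python3 foot.py;  for i in 1 2 ; do echo '32,0.1,-1.54,0,0,0,-0.25 | 32,0,-3.1,0,0,0,-0.5 | 32,0,-3.1,0,0,0,-0.5' > rows.txt && python3 steer.py rows.txt>/dev/null; python3 f.py; done; python3 foot.py
```

```text
t 20.02 h_tool 0.155 r 153.2 z 195.9 F_tool [ -4.3 -10.1  -0.7] tool-y vs tangent 0.02
t 20.27 h_tool 0.058 r 155.4 z 195.9 F_tool [ -1.9 -11.4  -2.1] tool-y vs tangent 0.01
t 20.52 h_tool -0.033 r 156.8 z 196.0 F_tool [-0.8 -7.3 -0.1] tool-y vs tangent 0.00
foot [ 0.048 -0.039]
flask [ 0.041 -0.148]
t 21.17 h_tool -0.124 r 157.6 z 195.9 F_tool [-0.8 -4.1 -0.9] tool-y vs tangent -0.01
t 21.42 h_tool -0.216 r 158.4 z 195.7 F_tool [ 0.1 -0.9  0.3] tool-y vs tangent -0.01
foot [-0.188 -0.031]
flask [ 0.185 -0.087]
```

The foot stayed down when the handle unwound (shift under 0.1 px), so the force on the flask is held. I open, lift and retreat.

The manual's scale: shifts go in units of 5 mm and turns go in units of 0.2 rad. Converting my numbers, -4 mm is -0.8, -2 mm is -0.4.

```bash
echo '32,0,-0.8,0,0,0,0 | 40,0,-0.4,0,0,0,0 | 50,0,-0.4,0,0,0,0 | 50,0,-0.4,0,0,0,0' > rows.txt && python3 steer.py rows.txt>/dev/null; python3 f.py; echo '50,0,-0.4,-3,0,0,0 | 50,0,-0.4,-8,0,0,0 | 50,0,-0.4,-14,0,0,0 | 50,4,-0.4,-22,0,0,0 | 50,10,-0.4,-26,0,0,0 | 50,16,-0.4,-28,0,0,0 | 50,16,-0.4,-28,0,0,0' > rows.txt && python3 steer.py rows.txt; python3 -c "
from h import *
cv2.imwrite('pics/t6.png',cv2.resize(ctrl.capture('scene')['img'][160:310,190:350],(640,600),interpolation=cv2.INTER_CUBIC))"; python3 foot.py
```

```text
t 22.15 h_tool -0.225 r 158.4 z 195.7 F_tool [-0.4  0.1  0.7] tool-y vs tangent -0.01
time: 22.73
tcp_pos: [406.9, -89.6, 337.9]
ee_rot: [[-0.999, -0.054, 0.002], [-0.054, 0.999, 0.001], [-0.002, 0.0, -1.0]]
contact_force: [-0.1, -0.1, -0.4]
gripper_width: 50.2
finger_force: 0.0
foot [-0.03   0.188]
flask [ 0.089 -0.212]
```

View pics/t6.png

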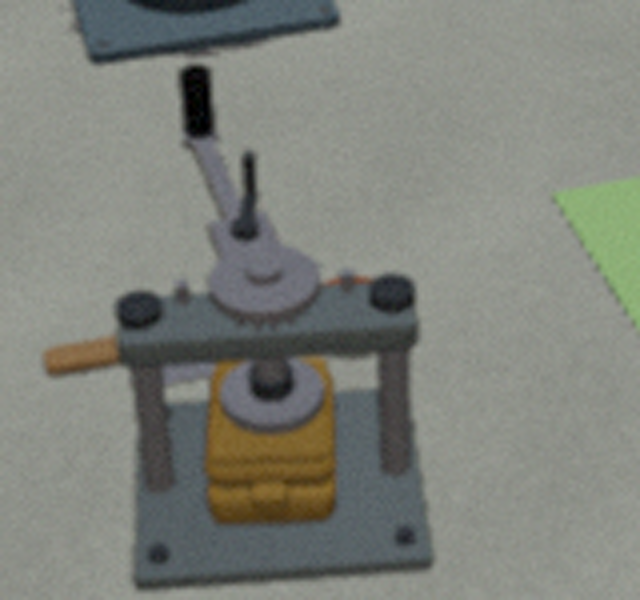

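The pawl is on the tightening side (tab at crop (250,165), right of the bar), the flask is upright under the foot, and the robot is clear. Handing in.

```bash
python3 -c "
from plant import ctrl;print(ctrl.sign_off())"
```

```text
the job is handed in; nothing more can be done
None
```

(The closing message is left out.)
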